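# Index the loaded jig carriage onto its stop pin

### The arm

A 6-joint arm with a two-finger parallel gripper is mounted at the origin on the work surface. World frame = base frame: x ahead of the robot, y to its left, z up, the work surface at z = 0. Lengths are in m, angles in rad, forces in N, time in s.
With the tool pointing down it reaches from about 0.35 to 0.775 m from the base axis. Payload 5.5 kg.
Tool frame: the origin (TCP) lies where the fingers leave the gripper's body, on its centre line; the fingertips stand env.tip_reach ahead of it and the grasp point (between the pads) lies 54 mm ahead of it (env.tip_reach is the distance from the TCP to the fingertips, in m); z points along the fingers, y is the line along which they close (so a half turn about z gives the same grasp; the last joint's range is limited). The gripper opens to 85 mm and grips with 20 to 120 N. Pads are 22 mm wide; open, the fingers measure 114 mm over their backs; the gripper's body (76 mm by 85 mm) begins 54 mm behind the grasp point. The pads swing forward as they close: fully open they stand 13 mm farther back than shut.
Start: joints at [0.983, 0.313, 0.046, 1.304, 0, 1.431], TCP at [0.249, 0.518, 0.304] pointing down, gripper open.
Joint ranges: [-2.76, 2.76], [-0.86, 1.69], [-1.03, 1.26], [-2.2, 2.34], [-1.47, 1.5], [-3.14, 3.14]. Speed limits (rad/s): [2.57, 2.57, 3.14, 3.14, 3.14, 3.14].

### API

Orientations are given as a unit quaternion [w, x, y, z].
In Python, from workcell import status, optics, hand_in, env gives the robot as it stands.
- The arm moves only by the shell command python3 -m handwheel 'ROWS' [FORCE]. ROWS is a JSON object whose one key "deltas" holds a list of rows, each a list of 5 numbers: the opening, from -1 (shut) to 1 (fully open), then the shift along the tool's x, y, z in units of 40 mm (1.0 is 40 mm), then the turn about the tool's z in units of 10 degrees (1.0 is 10 degrees). In form: {"deltas": [[jaw, x, y, z, roll], ...]}. A call has 1 to 20 rows; each row shifts and turns the commanded pose from where the row before left it, along the tool's axes as they then stand; what a row does not reach is not made up. A row lasts 1/8 s, in which the tool goes at most 62.5 mm and 10.7 degrees, less where a joint would pass 70% of its speed; a pose out of reach is approached as far as the arm can. A call is refused whole if a number of a shift passes 1 or a number of a turn 1, either way. A call with a gripper value outside its range is refused whole. The fingers move at their own pace and stop on an object; FORCE is the grip in N (left out, the last holds). Time passes only in rows, so rows that do not move let the fingers close. It gives the time, the measured TCP pose, the force, the opening and the grip force at its end, in the units of the state.
- status.get_state(): the state, without advancing time (a new reading comes with each control period).
- optics.read_camera(name): name is "scene" or "top" or "wrist"; returns a dict with "frame" (420x560x3 uint8, red, green, blue), "depth" (420x560 float32, m along the optical axis (not along the pixel's ray), 0 where there is no reading), "vfov" (degrees; the focal length in pixels is half the picture's height over the tangent of half this angle, whatever the lens; pixels are square), "cx", "cy" (the principal point, pixels), "k1" (the pictures are not rectified: a ray, as slopes to the right and down, at radius r is drawn at 1 + k1 r^2 times it, then the intrinsics apply), "origin" and "attitude" of the camera in the world. Camera axes: x right, y down, z forward; pixel columns grow to the right and rows downward; lengths in m; the calibration is good to about 2 mm. A picture is of the moment at which its call begins.
- hand_in(): hands the job in; it is judged then, once.
The state is a dict: "clock": time; "joint_pos": joint angles; "qvel": joint speeds; "tau": joint torques, N m; "tcp_pos": TCP position; "orientation": TCP orientation; "wrist_force": force on the tool from outside, world axes, zero at the start; "ft_torque": the same for the moment, N m; "finger_gap": finger opening in m; "grip_force": force on a finger pad.
Only numpy, scipy, OpenCV 4.12 (cv2) and the standard library are available. Lean on these libraries where they do the work, as an engineer would, in place of code of your own. Each camera call takes 0.05 s, during which the arm holds its last target. There are 200 camera calls.

### The job

One of the two drilling jigs on the bench has a brass blank in its blue carriage. Push that carriage by the red pad on its end, all the way to its end stop, then let go so that it springs back and the stop pin catches it at the middle position. Do it by pushing only: do not touch or lift the blank, and leave the empty jig, the oil bottle, the red bin and the spanner as they are.

Things in the scene. Friction and masses are not known exactly. Their poses are not given: they have to be found in the camera images.
- jig_a: The jig with the brass blank: steel base 250 x 110 x 12 mm, fixed to the bench, its place and yaw vary. Origin on the bench surface; +x is the push direction (within 0.35 rad of straight away from the robot); the base runs from x -105 to +145 mm. Guide rails beside the carriage are 24 mm high. The posts of the steel bridge (x 57 to 93 mm, 73 mm high) are the end stop.
- carriage_a (a joint): Travel (m) of the loaded jig's blue carriage along jig_a's +x: 0 at rest (start), 0.056 against the end stop. A damped spring pushes it back, 5.5 N at 0, 12 N at full travel (up to 20 N while pushed at 0.05 m/s). Past the middle the stop pin drops behind a brass tooth; let go then, it stops at 0.028. Let go earlier, it returns to 0.
- push_a (a point): Centre of the red pad (50 x 30 mm) on the loaded carriage's flat upright end face towards the robot, 42 mm above the bench, repeated as a red strip on the top edge; moves with the carriage; +x is the push direction. The blue face is 90 mm wide, 14 to 60 mm above the bench; the 12 mm base plate runs 5 mm out in front of it. The block is 100 mm long.
- nest_a (a point): Middle of the nest floor on top of the loaded carriage, 60 mm above the bench, 65 mm in +x from the pad face; a 44 mm square pocket with a 5 mm high rim. Moves with the carriage.
- blank: Loose brass turned blank lying in the loaded carriage's nest: round, foot 40 mm diameter x 12 mm, boss 26 mm diameter, 20 mm tall in all. Origin at the centre of its underside, z up.
- jig_b: The empty jig, identical but with no blank in its nest; leave it alone. Origin and axes as jig_a. The two jigs swap sides.
- carriage_b (a joint): Travel in m of the empty jig's carriage, 0 at rest; leave it there.
- oil: White oil bottle with an orange cap, 52 mm diameter, 150 mm tall, standing loose; origin at the centre of its underside.
- bin: Small open red parts bin, 100 x 85 x 55 mm, loose; origin at the centre of its underside.
- spanner: Steel spanner 150 mm long lying flat along its x; origin under its middle.
- pin_top_a (a point): Top of the black knob (22 mm diameter) of the loaded jig's vertical sprung stop pin, in the bridge, 93 mm above the bench; it rises 12 mm as the tooth passes and drops again. Needs no touching.
Things that resemble listed ones, but are neither listed nor needed, are in the scene too. Several things have the shape of the blank; the one meant has the colours described above.

How it is judged:
On the way, in this order (a step that is already met when the one before it is completed fails the run):
1. the loaded carriage is pushed all the way to its end stop (value of joint carriage_a above 0.05 m), for 0.05 s.
2. let go, it has come back onto the stop pin at mid travel (value of joint carriage_a between 0.024 and 0.032 m and contact force between each of the arm, the fingers and jig_a below 0.3 N), for 0.2 s.
At the end, for the whole second after the job is handed in: The loaded carriage rests still on its stop pin at mid travel (24 to 32 mm), the blank flat in its nest (within 6 mm of the middle), the empty jig's carriage at its rest position (under 6 mm) (value of joint carriage_a between 0.024 and 0.032 m and velocity of joint carriage_a between -0.01 and 0.01 m/s and horizontal distance between blank and nest_a below 0.006 m and z of blank in the frame of nest_a below 0.003 m and angle between blank's own z axis and vertical below 0.1 rad and value of joint carriage_b below 0.006 m); the robot touches nothing.
It fails at once if the blank is touched with the gripper (contact force between any of the fingers, the arm and blank above 1 N).
It fails at once if the blank is lifted out of its nest (z of blank in the frame of nest_a above 0.01 m).
It fails at once if the empty jig's carriage is pushed (over 8 mm) (value of joint carriage_b above 0.008 m).
It fails at once if the oil bottle, bin or spanner is displaced (over 20 mm), lifted or knocked over (distance of any of oil, bin, spanner from where it was at the start of the episode above 0.02 m or angle between oil's own z axis and vertical above 0.4 rad).
It also fails if it takes over 35 s, if anything falls off the work surface, if the arm or the gripper's body presses on something with over 40 N, if the wrist force passes 120 N, or if a joint passes its speed limit or range.

## Working session

There is one attempt and no reset: what is moved stays moved. The work goes in short steps, Python scripts to look and compute and a shell command to move; the robot and the scene stay as the last step left them, time stands still between calls to the robot, and variables do not carry over. Pictures are saved under pics/ and viewed, at most 10 in all, crops included, and the job is handed in when it is done.

```bash
ls; mkdir -p pics
cat > h.py <<'E'
import numpy as np, cv2
from workcell import status, optics, env
from scipy.spatial.transform import Rotation as R
def cam(n):
    c=optics.read_camera(n); np.savez(f'{n}.npz',**{k:np.asarray(v) for k,v in c.items()}); return c
def load(n): return {k:v for k,v in np.load(f'{n}.npz').items()}
def rot(c):
    a=np.asarray(c['attitude'],float)
    return a if a.shape==(3,3) else R.from_quat(a[[1,2,3,0]]).as_matrix()
def K(c):
    f=210/np.tan(np.radians(float(c['vfov']))/2); return np.array([[f,0,c['cx']],[0,f,c['cy']],[0,0,1]],float), np.array([float(c['k1']),0,0,0])
def ray(c,u,v):
    k,d=K(c); p=cv2.undistortPoints(np.array([[[u,v]]],float),k,d)[0,0]
    return np.array([p[0],p[1],1])
def pt(c,u,v,z=None):
    r=rot(c)@ray(c,u,v); o=np.asarray(c['origin'],float)
    s=(z-o[2])/r[2] if z is not None else float(np.median([x for x in c['depth'][int(v)-1:int(v)+2,int(u)-1:int(u)+2].ravel() if x>0] or [0]))
    return o+s*r
E
python3 - <<'E'
from h import *
for n in ('scene','top'):
    c=cam(n); cv2.imwrite(f'pics/{n}.png',c['frame'][:,:,::-1]); print(n,c['vfov'],c['k1'],c['origin'],c['attitude'])
s=status.get_state(); print(s,env.tip_reach)
E
```

```text
pics
scene 56.473704955071334 0.01237830019683383 [ 1.27825325 -0.10795004  0.76188403] [-0.29925743  0.69025166  0.59842517 -0.27547224]
top 56.81223535669724 0.028606707016422043 [0.46893547 0.01243968 1.00626294] [ 0.02674879 -0.698236    0.71401604 -0.04395544]
{'clock': 0.1, 'joint_pos': array([ 9.83398698e-01,  3.13938033e-01,  4.51067580e-02,  1.30363659e+00,
       -3.57984736e-05,  1.43122333e+00]), 'qvel': array([-0.0018555 , -0.00097964,  0.00227739,  0.00150824,  0.00052708,
       -0.00177301]), 'tau': array([ 3.04292269e-03, -4.81726527e+01,  2.99243367e+01,  1.27274415e-02,
       -5.11418091e-05,  5.15330669e-06]), 'tcp_pos': array([0.24878727, 0.51800888, 0.30309652]), 'orientation': array([-2.80413911e-04,  2.22045868e-01,  9.75035863e-01, -7.87524827e-04]), 'wrist_force': array([ 0.05791196, -0.04036007,  1.06899903]), 'ft_torque': array([-0.03447288, -0.00470858,  0.01459171]), 'grip_force': 0.0, 'finger_gap': 0.0852824546537893} 0.0726
```

View pics/top.png

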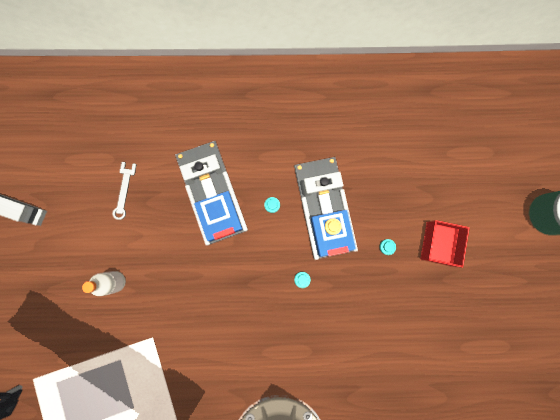

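View pics/scene.png

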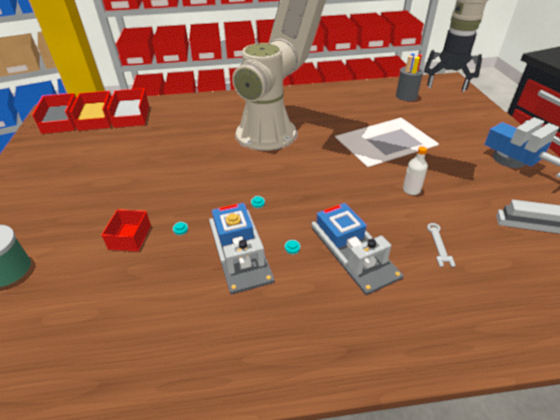

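The top view shows two jigs. The right one, around (327,210), holds a brass/yellow blank at (334,227) with its red strip at (338,252). The left one, around (212,193), has an empty nest. Three cyan blank-shaped pieces at (272,205), (302,280) and (388,247) are the wrong colour. The right jig is therefore jig_a, and I'll confirm that in an enlarged crop.

Run:
```python
from h import *
c=load('top'); s=load('scene')
a=cv2.resize(c['frame'][150:270,280:375],None,fx=5,fy=5,interpolation=cv2.INTER_CUBIC)[:,:,::-1]
cv2.imwrite('pics/ct.png',a)
b=cv2.resize(s['frame'][190:300,195:285],None,fx=5,fy=5,interpolation=cv2.INTER_CUBIC)[:,:,::-1]
cv2.imwrite('pics/cs.png',b)
```

```text
(no output)
```

View pics/ct.png

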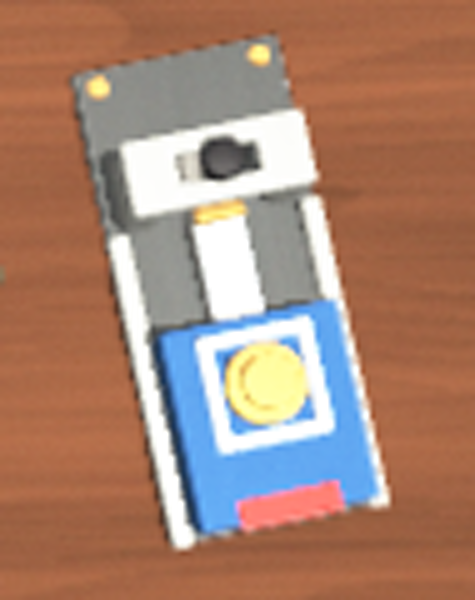

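View pics/cs.png

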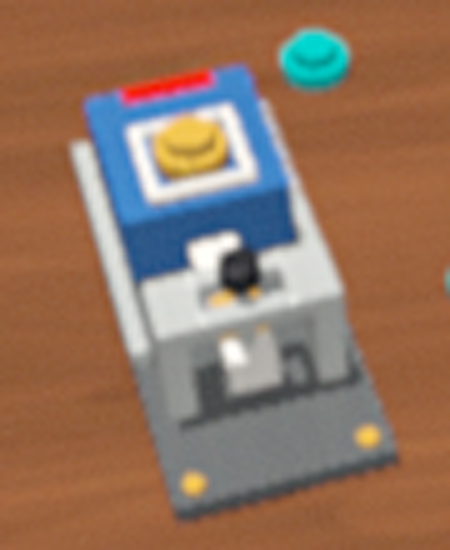

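The crops confirm it: a brass blank with a boss sits in the nest of the right jig. In the top crop the blue top face's corners are at (160,335), (335,300), (385,495) and (203,532), and the red strip's front edge runs from (240,530) to (343,510). In the scene crop the same corners are at (298,185), (133,222), (85,100) and (250,68).

Run:
```python
from h import *
t=load('top'); s=load('scene')
T=[(160,335),(335,300),(385,495),(203,532),(240,530),(343,510)]; S=[(298,185),(133,222),(85,100),(250,68),(211,84),(122,100)]
tu=[(280+(x+.5)/5-.5,150+(y+.5)/5-.5) for x,y in T]; su=[(195+(x+.5)/5-.5,190+(y+.5)/5-.5) for x,y in S]
def tri(a,b):
    r1=rot(t)@ray(t,*a); r2=rot(s)@ray(s,*b); o1,o2=t['origin'],s['origin']
    x=np.linalg.lstsq(np.c_[r1,-r2],o2-o1,rcond=None)[0]; p,q=o1+x[0]*r1,o2+x[1]*r2
    return (p+q)/2,np.linalg.norm(p-q)
for a,b in zip(tu,su):
    p,e=tri(a,b); print('tri',p.round(4),round(e,4),'top@.06',pt(t,*a,.06).round(4)[:2],'sc@.06',pt(s,*b,.06).round(4)[:2])
g=lambda c,us:np.array([pt(c,*u,.06)[:2] for u in us])
for c,us in((t,tu),(s,su)):
    q=g(c,us); d=(q[0]+q[1]-q[2]-q[3])/2; print('len',np.linalg.norm(d),'wid',np.linalg.norm(q[0]-q[1]),np.linalg.norm(q[2]-q[3]),'yaw',np.arctan2(d[1],d[0]),'face mid',(q[2]+q[3])/2,'strip',(q[4]+q[5])/2)
# top depth: heights on blue top, base corner, bench
for x,y in((180,400),(270,380),(150,90),(20,300)): print('depth',pt(t,280+x/5,150+y/5).round(4))
# base corner bolts yaw (z=.012)
q=[pt(t,280+x/5,150+y/5,.014) for x,y in((98,88),(259,55))]; d=q[0]-q[1]; print('bolt yaw',np.arctan2(-d[0],d[1]))
```

```text
tri [ 0.5505 -0.0898  0.0572] 0.0031 top@.06 [ 0.55  -0.091] sc@.06 [ 0.5537 -0.0883]
tri [ 0.5658 -0.1757  0.0589] 0.0046 top@.06 [ 0.5655 -0.1778] sc@.06 [ 0.5675 -0.1733]
tri [ 0.4696 -0.1975  0.0597] 0.0015 top@.06 [ 0.4695 -0.1982] sc@.06 [ 0.4701 -0.1967]
tri [ 0.4538 -0.1078  0.057 ] 0.0028 top@.06 [ 0.4537 -0.1088] sc@.06 [ 0.4577 -0.1064]
tri [ 0.454  -0.1287  0.0481] 0.0001 top@.06 [ 0.4542 -0.1269] sc@.06 [ 0.4677 -0.1284]
tri [ 0.4627 -0.1785  0.051 ] 0.0014 top@.06 [ 0.4627 -0.1774] sc@.06 [ 0.4733 -0.1769]
len 0.09803565567339852 wid 0.08810331447733562 0.09077486014624564 yaw 0.19638418903198962 face mid [ 0.46160463 -0.15351346] strip [ 0.45848078 -0.1521254 ]
len 0.09889833993897174 wid 0.08608088289519218 0.09119653074313826 yaw 0.2115428076293369 face mid [ 0.46392138 -0.15157377] strip [ 0.47049269 -0.15263214]
depth [ 0.517  -0.1008  0.0593]
depth [ 0.5245 -0.1417  0.0806]
depth [ 0.6813 -0.0961  0.0123]
depth [ 0.5741 -0.0261 -0.0006]
bolt yaw 0.18555268705695063
```

```bash
python3 -m handwheel '{"deltas": [[-1,-0.5,0,0,-0.9],[-1,-0.5,0,0,-0.9],[-1,-0.5,0,0,-0.9],[-1,-0.5,0,0,-0.9],[-1,0,-1,0,0],[-1,0,-1,0,0],[-1,0,-1,0,0],[-1,0,-1,0,0],[-1,0,-1,0,0],[-1,0,-1,0,0],[-1,0,-1,0,0],[-1,0,-1,0,0],[-1,0,-1,0,0],[-1,0,-1,0,0],[-1,0,0,0,0]]}'
cat > go.py <<'E'
from h import *
s=status.get_state(); w,x,y,z=s['orientation']; M=R.from_quat([x,y,z,w]).as_matrix()
yaw=.185; F=np.array([.462,-.1525]); p=np.array([np.cos(yaw),np.sin(yaw)]); d=s['tcp_pos'][:2]-F
print('tcp',s['tcp_pos'].round(4),'clock',s['clock'],'gap',s['finger_gap'],'F',s['wrist_force'].round(1))
print('along',round(d@p,4),'lateral(left+)',round(d@[-p[1],p[0]],4),'-toolx yaw',np.arctan2(-M[1,0],-M[0,0]),'tilt z',M[:,2].round(3))
t=np.r_[F-.06*p,.109]-s['tcp_pos']; print('to pre-contact in tool units',(M.T@t/.04).round(2))
E
python3 go.py
python3 - <<'E'
from h import *
c=cam('wrist'); s=status.get_state(); print(c['origin']-s['tcp_pos'])
E
```

```text
clock: 1.98
tcp_pos: [0.398, 0.1063, 0.3036]
orientation: [-0.0, -0.088, 0.996, -0.0]
wrist_force: [-0.2, 0.2, -0.4]
finger_gap: 0.0001
grip_force: 0.0
tcp [0.398  0.1063 0.3036] clock 1.975 gap 5.170410474149447e-05 F [-0.2  0.2 -0.4]
along -0.0153 lateral(left+) 0.2661 -toolx yaw 0.17609760861449844 tilt z [-0. -0. -1.]
to pre-contact in tool units [ 1.06 -6.66  4.87]
[-0.08360185 -0.01429521  0.06955995]
```

```bash
python3 -m handwheel '{"deltas": [[-1,0.15,-0.95,0,-0.05],[-1,0.15,-0.95,0,0],[-1,0.15,-0.95,0,0],[-1,0.15,-0.95,0,0],[-1,0.15,-0.95,0,0],[-1,0.15,-0.95,0,0],[-1,0.15,-0.95,0,0],[-1,0,0,0.9,0],[-1,0,0,0.9,0],[-1,0,0,0.9,0],[-1,0,0,0,0]]}'
python3 go.py
python3 - <<'E'
from h import *
c=cam('wrist'); cv2.imwrite('pics/w1.png',c['frame'][:,:,::-1])
E
```

```text
clock: 3.4
tcp_pos: [0.4048, -0.1589, 0.1936]
orientation: [-0.002, -0.095, 0.995, 0.002]
wrist_force: [0.5, -0.6, 0.9]
finger_gap: -0.0002
grip_force: 0.0
tcp [ 0.4048 -0.1589  0.1936] clock 3.4 gap -0.00019702836439252516 F [ 0.5 -0.6  0.9]
along -0.0574 lateral(left+) 0.0043 -toolx yaw 0.19081081929769042 tilt z [-0.005  0.004 -1.   ]
to pre-contact in tool units [ 0.06 -0.12  2.11]
```

View pics/w1.png

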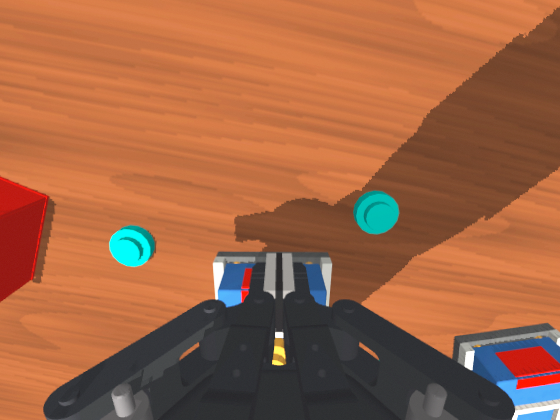

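The wrist view shows the jig's end face spanning columns 214–331 with the red strip from 243. The fingers, at about 279, are nearly centred on it, and the cyan pieces at (376,212) and (132,246) are clear. Next I descend and approach.

```bash
python3 -m handwheel '{"deltas": [[-1,0,-0.1,0.7,0],[-1,0,0,0.7,0],[-1,0,0,0.7,0],[-1,0,0,0,0],[-1,-0.4,0,0,0],[-1,-0.4,0,0,0],[-1,-0.2,0,0,0],[-1,0,0,0,0]]}'
python3 go.py
```

```text
clock: 4.45
tcp_pos: [0.4474, -0.1572, 0.1123]
orientation: [0.0, -0.095, 0.995, -0.0]
wrist_force: [-0.3, -0.2, 0.3]
finger_gap: 0.0
grip_force: 0.0
tcp [ 0.4474 -0.1572  0.1123] clock 4.45 gap 1.9963875059731658e-05 F [-0.3 -0.2  0.3]
along -0.0152 lateral(left+) -0.002 -toolx yaw 0.19038711094175273 tilt z [ 0.001 -0.    -1.   ]
to pre-contact in tool units [1.12 0.05 0.08]
```

```bash
python3 -m handwheel '{"deltas": [[-1,-0.1,0,0,0],[-1,-0.1,0,0,0],[-1,-0.1,0,0,0],[-1,-0.1,0,0,0],[-1,-0.1,0,0,0]]}'
python3 go.py
python3 -m handwheel '{"deltas": [[-1,-0.1,0,0,0],[-1,-0.1,0,0,0],[-1,-0.1,0,0,0],[-1,-0.1,0,0,0],[-1,-0.1,0,0,0],[-1,-0.1,0,0,0]]}'
python3 go.py
```

```text
clock: 5.08
tcp_pos: [0.4621, -0.1539, 0.1116]
orientation: [-0.004, -0.093, 0.996, -0.001]
wrist_force: [-12.5, -4.3, 8.0]
finger_gap: 0.0
grip_force: 6.4
tcp [ 0.4621 -0.1539  0.1116] clock 5.075 gap 8.391310727053522e-06 F [-12.5  -4.3   8. ]
along -0.0001 lateral(left+) -0.0015 -toolx yaw 0.18726871843511703 tilt z [-0.009 -0.002 -1.   ]
to pre-contact in tool units [1.5  0.04 0.08]
clock: 5.82
tcp_pos: [0.4861, -0.1494, 0.1115]
orientation: [-0.004, -0.094, 0.996, -0.0]
wrist_force: [-11.3, -4.0, 8.1]
finger_gap: -0.0002
grip_force: 5.9
tcp [ 0.4861 -0.1494  0.1115] clock 5.825 gap -0.00022273916371384796 F [-11.3  -4.    8.1]
along 0.0243 lateral(left+) -0.0014 -toolx yaw 0.1874388646440042 tilt z [-0.008 -0.001 -1.   ]
to pre-contact in tool units [2.11 0.04 0.08]
```

```bash
python3 -m handwheel '{"deltas": [[-1,-0.1,0,0,0],[-1,-0.1,0,0,0],[-1,-0.1,0,0,0],[-1,-0.1,0,0,0],[-1,-0.1,0,0,0]]}'
python3 go.py
python3 -m handwheel '{"deltas": [[-1,-0.05,0,0,0],[-1,-0.05,0,0,0],[-1,-0.05,0,0,0]]}'
python3 go.py
```

```text
clock: 6.45
tcp_pos: [0.5052, -0.1459, 0.1115]
orientation: [-0.005, -0.093, 0.996, -0.001]
wrist_force: [-13.6, -4.7, 9.0]
finger_gap: 0.0002
grip_force: 7.1
tcp [ 0.5052 -0.1459  0.1115] clock 6.45 gap 0.0002163634655595137 F [-13.6  -4.7   9. ]
along 0.0436 lateral(left+) -0.0014 -toolx yaw 0.18705496042562023 tilt z [-0.009 -0.002 -1.   ]
to pre-contact in tool units [2.59 0.04 0.09]
clock: 6.82
tcp_pos: [0.5072, -0.1454, 0.1115]
orientation: [-0.009, -0.093, 0.996, -0.002]
wrist_force: [-29.0, -9.8, 21.5]
finger_gap: -0.0001
grip_force: 15.5
tcp [ 0.5072 -0.1454  0.1115] clock 6.825 gap -6.538221616500277e-05 F [-29.   -9.8  21.5]
along 0.0458 lateral(left+) -0.0013 -toolx yaw 0.18568403220297708 tilt z [-0.017 -0.005 -1.   ]
to pre-contact in tool units [2.64 0.03 0.11]
```

Travel stopped at 0.046 along and the force doubled, so the carriage is at the end stop. Backing straight off now.

```bash
python3 -m handwheel '{"deltas": [[-1,0,0,0,0],[-1,0.2,0,0,0],[-1,0.2,0,0,0],[-1,0.2,0,0,0],[-1,0.2,0,0,0],[-1,0.2,0,0,0],[-1,0.4,0,0,0],[-1,0.6,0,0,0],[-1,0.6,0,0,0],[-1,0,0,0,0],[-1,0,0,0,0],[-1,0,0,0,0],[-1,0,0,-0.8,0],[-1,0,0,-0.8,0],[-1,0,0,-0.8,0],[-1,0,0,-0.8,0],[-1,0,0.9,0,0],[-1,0,0.9,0,0],[-1,0,0.9,0,0],[-1,0,0.9,0,0]]}'
python3 go.py
python3 - <<'E'
from h import *
c=cam('top'); s=cam('scene')
a=cv2.resize(c['frame'][150:270,280:375],None,fx=5,fy=5,interpolation=cv2.INTER_CUBIC)[:,:,::-1]
b=cv2.resize(s['frame'][190:310,195:255+30],None,fx=5,fy=5,interpolation=cv2.INTER_CUBIC)[:600,:325,::-1]
cv2.imwrite('pics/end.png',np.hstack([a,b]))
E
```

```text
clock: 9.32
tcp_pos: [0.3861, -0.0211, 0.24]
orientation: [0.0, -0.095, 0.996, -0.0]
wrist_force: [0.5, -0.0, -0.1]
finger_gap: 0.0002
grip_force: 0.0
tcp [ 0.3861 -0.0211  0.24  ] clock 9.325 gap 0.00015108883506222544 F [ 0.5 -0.  -0.1]
along -0.0504 lateral(left+) 0.1431 -toolx yaw 0.18962824731255656 tilt z [ 0.001  0.    -1.   ]
to pre-contact in tool units [ 0.26 -3.58  3.28]
```

View pics/end.png

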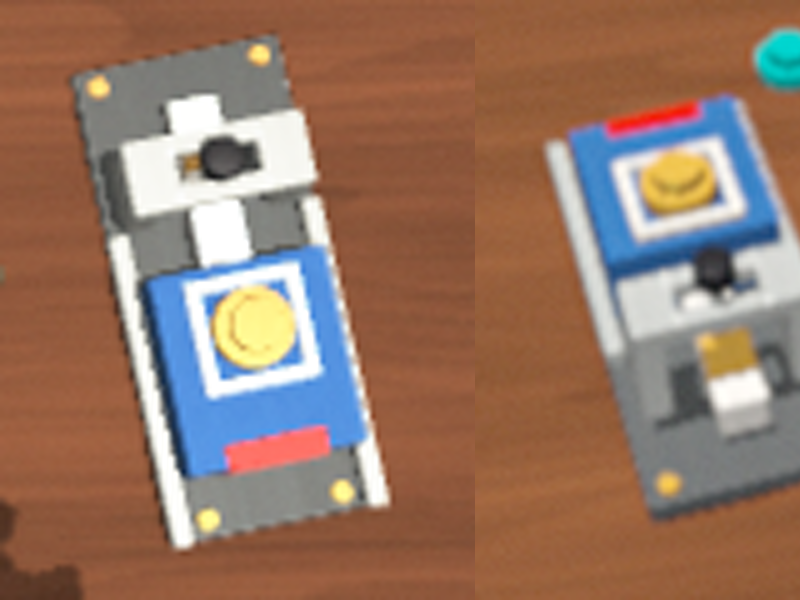

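The end view shows the carriage's front corner moved from (203,532) to about (190,475), which is roughly 28 mm. It is caught on the pin with the blank still in its nest.

```bash
python3 -c "
from workcell import hand_in
print(hand_in())"
```

```text
the job is handed in; nothing more can be done
None
```

I pushed the loaded carriage to its end stop and let it spring back; it now sits on the stop pin at about 28 mm with the blank in its nest, and the job is handed in (the hand-in returned no verdict).

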